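# Dose grinding balls from a slide-gate hopper into the cup

### The arm

A 6-joint arm with a two-finger parallel gripper is mounted at the origin on the work surface. World frame = base frame: x ahead of the robot, y to its left, z up, the work surface at z = 0. Lengths are in m, angles in degrees, forces in N, time in s.
With the tool pointing down it reaches from about 0.4 to 0.825 m from the base axis. Payload 7 kg.
Tool frame: the origin (TCP) lies at the very end of the fingers, on their centre line; the grasp point (between the pads) lies behind it (r.grasp_offset is the z of the grasp point in the tool frame, in m); z points along the fingers, y is the direction in which the jaws open and shut (so a half turn about z gives the same grasp; the last joint's range is limited). The gripper opens to 88 mm and grips with 3 to 60 N. Pads are 19 mm wide; open, the fingers measure 130 mm over their backs; the gripper's body (78 mm by 193 mm) begins 47 mm behind the grasp point.
Start: joints at [-57.233, 20.546, 0.682, 0, -70.136, -16.507], TCP at [0.189, -0.648, 0.191] pointing down, gripper open.
Joint ranges: [-176.03, 176.03], [-82.01, 121.73], [-58.28, 71.71], [-173.87, 95.51], [-174.79, -0.11], [-173.66, 173.66]. Speed limits (degrees/s): [136.94, 136.94, 172.46, 180, 180, 180].

### API

Orientations are given as [roll, pitch, yaw] about the fixed x, y, z axes, in that order (R = Rz(yaw) Ry(pitch) Rx(roll)).
In Python, from plant import r gives the robot as it stands. The module is installed in compiled form; this text tells all that it offers.
- The arm moves only by the tool servo_tool, never from a script. Its argument "targets" is a list of rows, each an object of numbers: "dx", "dy", "dz": the shift along the world's x, y, z in cm; "spin": the turn about the world's z in rad; "grip": the opening in per cent of the stroke, from 0 (shut) to 100 (fully open). A call has exactly 10 rows; each row is the pose to reach, as a shift and turn from the pose commanded when the call began; what a row does not reach only later rows make up. A row lasts 1/12 s, in which the tool goes at most 41.7 mm and 7.16 degrees, less where a joint would pass 70% of its speed; a pose out of reach is approached as far as the arm can. A call with a gripper value outside its range is refused whole. The fingers move at their own pace and stop on an object; "squeeze" is the grip in N (left out, the last holds). Time passes only in rows, so rows that repeat a pose let the fingers close, or fill a call up. It gives the time, the measured TCP pose, the force and the opening at its end, in the units of the state.
- r.get_state(): the state, without advancing time (a new reading comes with each control period).
- r.capture(name): name is "side" or "top" or "wrist"; returns the picture (420x560x3 uint8, blue, green, red); there is no depth.
- r.get_calibration(name): a dict with "K" (3x3 intrinsics, pixels), "extrinsics" (4x4, takes a point from camera to world coordinates). Camera axes: x right, y down, z forward; pixel columns grow to the right and rows downward; lengths in m; the calibration is good to about 2 mm. The wrist camera is an equidistant fisheye: a pixel r from the principal point sees the ray r / f radians off the axis. A picture is of the moment at which its call begins: read the wrist's pose just before it. get_calibration takes no time and is no camera call; for the wrist camera it gives the pose at the moment of the call.
- r.close_job(): hands the job in, once; it reports no verdict.
Trained networks look in the newest picture that a camera, given by its name, has taken for a name from the list of things; names that differ only in an ending like _2 or _b are one class to them, and where a whole thing is asked for, a point or a joint stands for the part that bears it (a point fixed in the world has none). Each returns a list of dicts, best first, with "p" (0 to 1); they miss things now and then, are a little off and sometimes report something else, mostly with a low value. They report only what shows in the picture. A call takes as long as a camera call. They do not tell look-alikes from the thing itself.
- r.cut_out(name, camera): "mask" (420x560 bool, what is visible of it) and "extent" ([left, top, right, bottom] in pixels, round what is visible of it).
The state is a dict: "time_s": time; "joints": joint angles; "qd": joint speeds; "joint_torque": joint torques, N m; "tcp_pos": TCP position; "eef_rot": TCP orientation; "contact_force": force on the tool from outside, world axes, zero at the start; "moment": the same for the moment, N m; "gripper_width": finger opening in m.
Only numpy, scipy, OpenCV 4.12 (cv2) and the standard library are available. Lean on these libraries where they do the work, as an engineer would, in place of code of your own. Each camera call takes 0.05 s, during which the arm holds its last target. There are 200 camera calls.

### The job

Stand the steel measuring cup upright and centred under the spout of the dosing hopper and let go of it. Then pull the hopper's slide gate out partway, just far enough that the two pockets farthest from the gate's handle drop their four grinding balls into the cup while the pocket nearest the handle keeps its two, and when all four have rolled into the cup push the gate fully shut again. Leave the cup standing under the spout with its four balls, and do not disturb the other things on the bench.

Things in the scene. Friction and masses are not known exactly. Their poses are not given: they have to be found in the camera images.
- hopper: Fixed steel dosing hopper, base 140 x 100 mm, 229 mm tall. Origin on the bench under the middle of its row of three pockets along hopper x; z up. A slide gate, the pockets' common floor (top face 156 mm up), pulls out towards hopper -x, where its handle stands. Below it an open chute, side walls up to 141 mm high, slopes towards hopper -y and narrows to a drop spout.
- far_pocket (a point): Floor centre of the pocket farthest from the gate's handle (hopper x = +36 mm); it opens first. Each pocket is 24 x 24 mm inside, open on top (flared rim 229 mm up), holding two balls one above the other; solid webs 12 mm thick between the pockets.
- mid_pocket (a point): Floor centre of the middle pocket (hopper x = 0); it opens second.
- near_pocket (a point): Floor centre of the pocket nearest the gate's handle (hopper x = -36 mm); it would open last and must keep its two balls.
- spout (a point): Centre of the spout's 44 x 32 mm outlet, on its lower rim, 76 mm above the bench, 96 mm from the hopper's origin towards hopper -y; spout walls rise to 115 mm. The bench below is free; the cup stands centred there and, being 60 mm high, goes in from the side (open towards hopper -y).
- gate (a joint): Slide gate travel in m: 0 shut (hard stop), 0.11 fully out, growing towards hopper -x. Starts 0 to 6 mm ajar. The far pocket is fully clear of the gate from 0.026, the middle one from 0.062; the gate's edge reaches the near pocket at 0.074 and its balls may drop from about 0.086. Friction about 2 N; it stays where it is left.
- gate_grip (a point): Grip point on the gate's handle, an upright black block 16 mm (hopper x) by 22 mm (hopper y), from 155 to 207 mm above the bench; the point is 13 mm below its top and moves with the gate. When shut it is 96 mm from the hopper's origin towards hopper -x, the block 34 mm clear of the hopper's front.
- cup: Loose round steel cup, 68 mm outside diameter, 62 mm inside, 60 mm high, about 0.13 kg. Origin at the centre of its underside, z up. An upright bar handle stands beside it towards cup -x.
- cup_grip (a point): Grip point on the cup's handle bar: 76 mm from the cup's axis towards cup -x, 60 mm above its underside. The bar is 12 mm (cup x) by 14 mm (cup y), from 12 to 76 mm high, 36 mm clear of the cup wall but for two struts 10 mm wide (top of the upper one 53.5 mm high). Pinch it along cup y.
- ball1: Steel grinding ball, 20 mm diameter, 33 g, origin at its centre; starts as the lower ball in the pocket at hopper x = +36 mm (to be dosed).
- ball2: Steel grinding ball, 20 mm diameter, 33 g, origin at its centre; starts as the upper ball in the pocket at hopper x = +36 mm (to be dosed).
- ball3: Steel grinding ball, 20 mm diameter, 33 g, origin at its centre; starts as the lower ball in the pocket at hopper x = 0 mm (to be dosed).
- ball4: Steel grinding ball, 20 mm diameter, 33 g, origin at its centre; starts as the upper ball in the pocket at hopper x = 0 mm (to be dosed).
- ball5: Steel grinding ball, 20 mm diameter, 33 g, origin at its centre; starts as the lower ball in the pocket at hopper x = -36 mm (to stay in its pocket).
- ball6: Steel grinding ball, 20 mm diameter, 33 g, origin at its centre; starts as the upper ball in the pocket at hopper x = -36 mm (to stay in its pocket).
- flask: Bystander: loose conical glass flask, 80 mm wide, 120 mm high, origin under its centre.
- white_jar: Bystander: loose white jar, 60 mm wide, 85 mm high, origin under its centre.
- reagent: Bystander: loose white bottle with black cap, 56 mm wide, 150 mm high, origin under its centre.
- spatula: Bystander: loose spatula lying flat, 180 mm long along its x.
- jar_lid: Bystander: loose round steel jar lid with a knob, 72 mm wide, 26 mm high, lying on the bench in front of the hopper; origin under its centre.
Things that resemble listed ones, but are neither listed nor needed, are in the scene too. What is shaped like the cup but turquoise or yellow is not meant.

How it is judged (in metres and radians):
On the way, in this order (a step that is already met when the one before it is completed fails the run):
1. the cup stands upright under the spout and is let go of, with the gate not yet opened (horizontal distance between cup and spout below 0.015 m and angle between cup's own z axis and vertical below 0.08 rad and height (world z) of cup below 0.004 m and contact force between the fingers and cup below 0.1 N and value of joint gate below 0.02 m), for 0.2 s.
2. the gate is pulled out to the second pocket (value of joint gate above 0.05 m).
3. the four balls of the two pockets farthest from the handle lie in the cup (horizontal distance between each of ball1, ball2, ball3, ball4 and cup below 0.032 m and z of ball1 in the frame of cup between 0 and 0.058 m and z of ball2 in the frame of cup between 0 and 0.058 m and z of ball3 in the frame of cup between 0 and 0.058 m and z of ball4 in the frame of cup between 0 and 0.058 m), for 0.2 s.
At the end, for the whole second after the job is handed in: The gate is shut to within 4 mm; the cup stands upright at rest on the bench, within 15 mm of centred under the spout, with the four balls of the two far pockets in it; the pocket nearest the handle still holds its two balls (all of step 3 and value of joint gate below 0.004 m and horizontal distance between cup and spout below 0.015 m and angle between cup's own z axis and vertical below 0.08 rad and height (world z) of cup below 0.004 m and linear speed of cup below 0.02 m/s and z of each of ball5, ball6 in the frame of hopper above 0.159 m and x of ball5 in the frame of hopper between -0.052 and -0.02 m and x of ball6 in the frame of hopper between -0.052 and -0.02 m); the robot touches nothing.
It fails at once if the flask is moved more than 30 mm or tipped (distance of flask from where it was at the start of the episode above 0.03 m or angle between flask's own z axis and vertical above 0.4 rad).
It fails at once if the white jar is moved more than 30 mm or tipped (distance of white_jar from where it was at the start of the episode above 0.03 m or angle between white_jar's own z axis and vertical above 0.4 rad).
It fails at once if the bottle is moved more than 30 mm or tipped (distance of reagent from where it was at the start of the episode above 0.03 m or angle between reagent's own z axis and vertical above 0.4 rad).
It fails at once if the spatula is moved more than 30 mm or tipped (distance of spatula from where it was at the start of the episode above 0.03 m or angle between spatula's own z axis and vertical above 0.4 rad).
It fails at once if the jar lid is moved more than 30 mm or tipped (distance of jar_lid from where it was at the start of the episode above 0.03 m or angle between jar_lid's own z axis and vertical above 0.4 rad).
It also fails if it takes over 53 s, if anything falls off the work surface, if the arm or the gripper's body presses on something with over 40 N, if the wrist force passes 120 N, or if a joint passes its speed limit or range.

## Working session

There is one attempt and no reset: what is moved stays moved. The work goes in short steps, Python scripts to look and compute and a tool call to move; the robot and the scene stay as the last step left them, time stands still between calls to the robot, and variables do not carry over. Pictures are saved under pics/ and viewed, about 8 in all and at most 12, crops included, and the job is handed in when it is done.

Besides the shell and the picture viewer there is one more tool, called after "Emit:" as name(argument=value, ...), one argument or row to a line, values as JSON. servo_tool: Moves the arm, as the interface text tells. Its arguments: {"type":"object","properties":{"targets":{"type":"array"},"squeeze":{"type":"number"}},"required":["targets"]}

```bash
mkdir -p pics; cat > h.py <<'E'
import numpy as np, cv2
from plant import r
def snap(cam,fn=None):
    im=np.array(r.capture(cam)); 
    if fn: cv2.imwrite('pics/'+fn,im)
    return im
def ray(cam,u,v,cal=None):
    c=cal or r.get_calibration(cam);K=np.array(c['K']);T=np.array(c['extrinsics'])
    x=(u-K[0,2])/K[0,0];y=(v-K[1,2])/K[1,1]
    if cam=='wrist':
        t=np.hypot(x,y);s=np.sin(t)/t if t>1e-9 else 1;d=np.array([x*s,y*s,np.cos(t)])
    else: d=np.array([x,y,1.])
    d=T[:3,:3]@d
    return T[:3,3],d/np.linalg.norm(d)
def atz(cam,u,v,z,cal=None):
    o,d=ray(cam,u,v,cal);return o+d*(z-o[2])/d[2]
def proj(cam,P,cal=None):
    c=cal or r.get_calibration(cam);K=np.array(c['K']);T=np.array(c['extrinsics'])
    P=np.atleast_2d(P);q=(P-T[:3,3])@T[:3,:3]
    if cam=='wrist':
        rr=np.hypot(q[:,0],q[:,1]);t=np.arctan2(rr,q[:,2]);s=t/np.maximum(rr,1e-9)
        return np.c_[K[0,0]*q[:,0]*s+K[0,2],K[1,1]*q[:,1]*s+K[1,2]]
    return np.c_[K[0,0]*q[:,0]/q[:,2]+K[0,2],K[1,1]*q[:,1]/q[:,2]+K[1,2]]
E
python3 - <<'E'
from h import *
s=r.get_state();print({k:np.round(v,3) for k,v in s.items()},r.grasp_offset)
for c in ['top','side']:
    snap(c,c+'0.png');cal=r.get_calibration(c);print(c,np.round(cal['K'],1).tolist(),np.round(cal['extrinsics'],3).tolist())
    for n in ['hopper','cup','gate_grip','jar_lid','flask','white_jar','reagent','spatula','ball1']:
        print(n,[(round(d['p'],2),list(np.round(d['extent']))) for d in r.cut_out(n,c)])
a=cv2.imread('pics/top0.png');b=cv2.imread('pics/side0.png')
E
```

```text
{'time_s': np.float64(0.0), 'joints': array([-5.7232e+01,  2.0590e+01,  6.3200e-01, -2.1000e-02, -7.0136e+01,
       -1.6506e+01]), 'qd': array([ 0.051,  0.025,  0.016,  0.032,  0.001, -0.052]), 'joint_torque': array([-0.0000e+00, -5.8272e+01,  2.9306e+01,  6.9970e+00,  7.0000e-03,
       -0.0000e+00]), 'tcp_pos': array([ 0.189, -0.647,  0.19 ]), 'eef_rot': array([ 1.79904e+02, -8.00000e-03, -1.63745e+02]), 'contact_force': array([0.4  , 0.095, 0.184]), 'moment': array([ 0.015, -0.027, -0.024]), 'gripper_width': np.float64(0.088)} -0.0188
top [[451.6, 0.0, 283.7], [0.0, 451.6, 206.4], [0.0, 0.0, 1.0]] [[0.003, -0.994, 0.107, 0.423], [-1.0, -0.001, 0.013, 0.023], [-0.013, -0.107, -0.994, 1.101], [0.0, 0.0, 0.0, 1.0]]
hopper [(0.97, [np.float64(222.0), np.float64(115.0), np.float64(306.0), np.float64(204.0)]), (0.35, [np.float64(367.0), np.float64(197.0), np.float64(403.0), np.float64(240.0)])]
cup [(0.88, [np.float64(377.0), np.float64(261.0), np.float64(416.0), np.float64(314.0)]), (0.69, [np.float64(371.0), np.float64(194.0), np.float64(405.0), np.float64(244.0)]), (0.61, [np.float6
[... 1669 characters left out ...]
.0), np.float64(173.0), np.float64(348.0), np.float64(213.0)])]
white_jar [(0.9, [np.float64(184.0), np.float64(291.0), np.float64(213.0), np.float64(336.0)]), (0.21, [np.float64(321.0), np.float64(207.0), np.float64(362.0), np.float64(236.0)])]
reagent [(0.64, [np.float64(137.0), np.float64(241.0), np.float64(169.0), np.float64(304.0)]), (0.59, [np.float64(201.0), np.float64(179.0), np.float64(269.0), np.float64(279.0)])]
spatula [(0.84, [np.float64(192.0), np.float64(328.0), np.float64(262.0), np.float64(382.0)])]
ball1 [(0.65, [np.float64(204.0), np.float64(178.0), np.float64(271.0), np.float64(282.0)]), (0.33, [np.float64(321.0), np.float64(258.0), np.float64(345.0), np.float64(277.0)])]
```

View pics/top0.png

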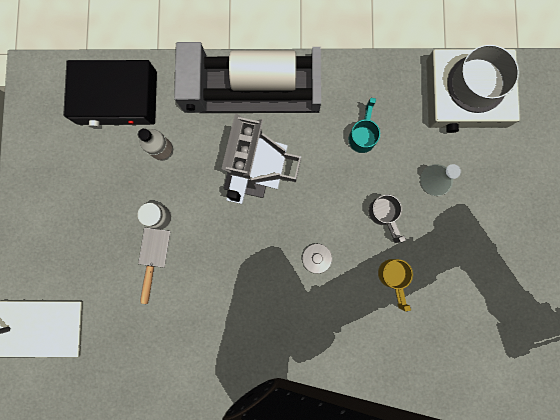

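View pics/side0.png

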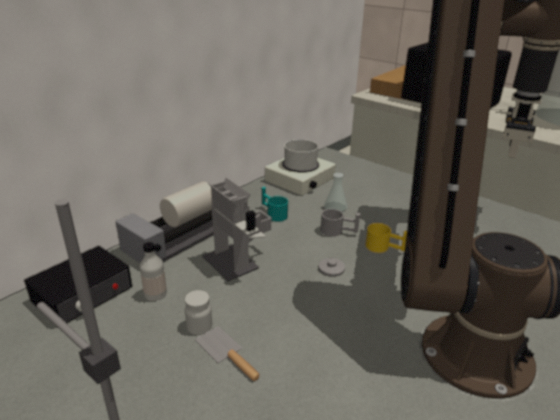

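Top view: the hopper is at about (250,155), with its black gate handle at (235,190) and the spout at (290,165). There are three cup shapes: turquoise (365,135), yellow (397,275) and steel grey (385,210). Only the steel one fits, so I'll confirm it enlarged.

```bash
python3 - <<'E'
from h import *
a=cv2.imread('pics/top0.png')
h=cv2.resize(a[105:215,210:310],None,fx=5,fy=5,interpolation=cv2.INTER_CUBIC)
c=cv2.resize(a[185:250,360:415],None,fx=5,fy=5,interpolation=cv2.INTER_CUBIC)
o=np.zeros((550,780,3),np.uint8);o[:,:500]=h;o[:325,505:780]=c
cv2.imwrite('pics/crop1.png',o)
E
```

```text
(no output)
```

View pics/crop1.png

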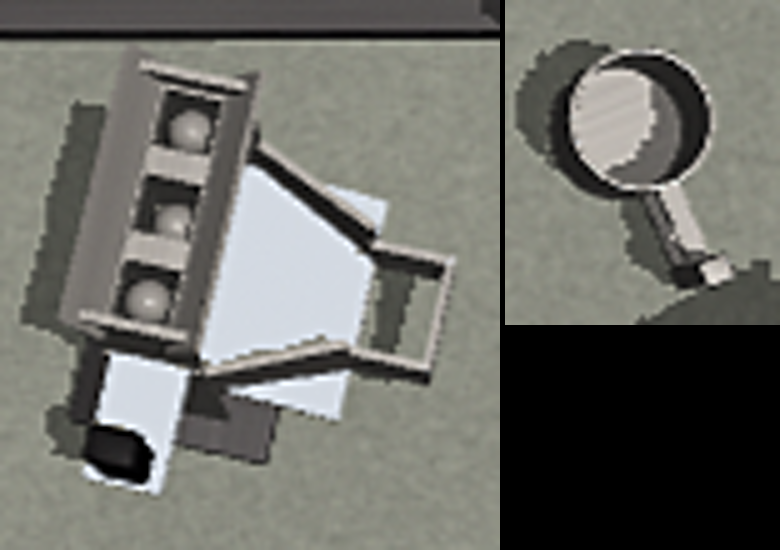

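Crop: the steel-grey cup has its rim centre at px (387,209) and its handle bar at about (402,238), top-lit and pointing down-right. It is neither turquoise nor yellow, so it is the one meant. Next I'll work out the poses.

```bash
python3 - <<'E'
from h import *
from scipy.optimize import least_squares
cal=r.get_calibration('top')
cr=lambda x,y:(210+x/5-.4,105+y/5-.4)
Z=lambda p,z:atz('top',*p,z,cal)
# hopper: features (hopper xyz)->px
F=[((.036,0,.185),cr(190,130)),((0,0,.185),cr(173,222)),((-.036,0,.185),cr(148,300)),
 ((.018,0,.215),cr(180,165)),((-.018,0,.215),cr(156,250)),
 ((.0,-.096,.115),cr((375+455+430+350)/4,(240+256+378+353)/4))]
P=np.array([f[0] for f in F]);U=np.array([f[1] for f in F])
def W(q):
    c,s=np.cos(q[2]),np.sin(q[2]);return np.c_[q[0]+c*P[:,0]-s*P[:,1],q[1]+s*P[:,0]+c*P[:,1],P[:,2]]
f=lambda q:(proj('top',W(q),cal)-U).ravel()
s=least_squares(f,[.5,.1,-.2],loss='soft_l1');q=s.x
print('hopper',q,np.degrees(q[2]));print(np.round(f(q).reshape(-1,2),1))
ex=np.array([np.cos(q[2]),np.sin(q[2])]);ey=np.array([-ex[1],ex[0]])
print('spout',q[:2]-.096*ey,'ex',ex)
hp=Z(cr(120,450),.207)[:2];print('handle',hp,'hopper frame',(hp-q[:2])@ex,(hp-q[:2])@ey)
cc=lambda x,y:(360+(x-505)/5-.4,185+y/5-.4)
c0=Z(cc(641,119),.06);b=Z(cc(716,269),.076);d=(c0-b)[:2]
print('cup',c0,'bar',b,'dist',np.hypot(*d),'yaw',np.degrees(np.arctan2(d[1],d[0])))
for n,p,z in [('lid',(317,258),.015),('yellow',(396,272),.06),('flask',(440,180),.06),('turq',(366,134),.06),('whitejar',(151,214),.085)]:print(n,Z(p,z)[:2])
E
```

```text
hopper [ 0.64183578  0.11765932 -0.2308771 ] -13.228283252202463
[[ 0.8  1.7]
 [ 0.1 -0.2]
 [ 0.9  0.9]
 [-0.7 -0.8]
 [-0.2 -0.7]
 [-0.7 -0.1]]
spout [0.61986796 0.02420658] ex [ 0.97346606 -0.22883144]
handle [0.54320832 0.1356158 ] hopper frame -0.10011949256580394 -0.005089045464653788
cup [ 0.53103626 -0.2009516   0.06      ] bar [ 0.46131322 -0.22979303  0.076     ] dist 0.07545283581127286 yaw 22.47278265308142
lid [ 0.41645089 -0.04189386]
yellow [ 0.38554847 -0.21865293]
flask [ 0.59750331 -0.32561552]
turq [ 0.70703587 -0.15597636]
whitejar [0.51505015 0.33791081]
```

Emit:
servo_tool(
  targets=[
    {"dx":1.5,"dy":2.3,"spin":0.02},
    {"dx":4,"dy":6,"spin":0.04},
    {"dx":6.5,"dy":10,"spin":0.06},
    {"dx":9,"dy":13.8,"spin":0.08},
    {"dx":11.5,"dy":17.6,"spin":0.1},
    {"dx":14,"dy":21.4,"spin":0.108},
    {"dx":16.4,"dy":25,"spin":0.108},
    {"dx":18.6,"dy":28.5,"spin":0.108},
    {"dx":20.2,"dy":31,"spin":0.108},
    {"dx":21,"dy":32.2,"spin":0.108},
  ],
)

```text
validation failed for argument at $.ta...
```

```bash
python3 - <<'E'
from h import *
cal=r.get_calibration('wrist');snap('wrist','w1.png');s=r.get_state();print(s['time_s'],s['tcp_pos'],s['eef_rot'])
print(np.round(cal['K'],1).tolist(),np.round(cal['extrinsics'],3).tolist())
q=np.array([.64184,.11766]);ex=np.array([.9735,-.2288]);ey=np.array([.2288,.9735])
for n,p in [('cup rim',(.531,-.201,.06)),('bar',(.4613,-.2298,.076)),('spout',(.6199,.0242,.115)),('gate',(.5432,.1356,.207))]:print(n,proj('wrist',p,cal))
for n in ['cup','hopper','gate_grip','cup_grip']:
    print(n,[(round(d['p'],2),list(map(float,d['extent']))) for d in r.cut_out(n,'wrist')])
E
```

```text
1.05 [ 0.18899336 -0.64798436  0.19086891] [ 1.79999944e+02 -1.03475427e-03 -1.63737825e+02]
[[325.2, 0.0, 277.7], [0.0, 325.2, 208.5], [0.0, 0.0, 1.0]] [[-0.279, 0.917, 0.286, 0.113], [0.96, 0.267, 0.082, -0.67], [-0.001, 0.297, -0.955, 0.384], [0.0, 0.0, 0.0, 1.0]]
cup rim [[451.44430843 422.76294331]]
bar [[464.05675205 405.86791458]]
spout [[506.14093094 456.27475183]]
gate [[568.78250548 456.34819309]]
cup []
hopper []
gate_grip []
cup_grip []
```

View pics/w1.png

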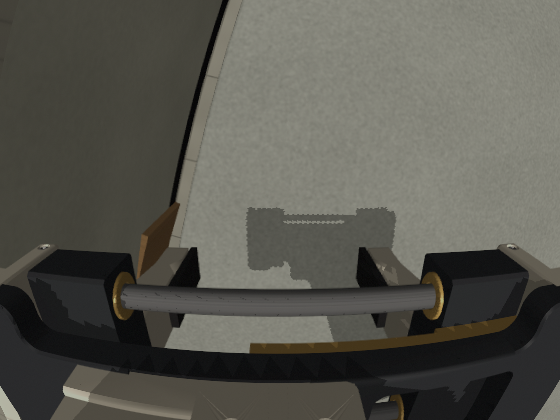

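The wrist view shows only bare bench and the fingers. The move was refused, probably because every row needs all its keys, so I'll retry with them.

Emit:
servo_tool(
  targets=[
    {"dx":1.5,"dy":2.3,"dz":0,"spin":0.02,"grip":100},
    {"dx":4,"dy":6,"dz":0,"spin":0.04,"grip":100},
    {"dx":6.5,"dy":10,"dz":0,"spin":0.06,"grip":100},
    {"dx":9,"dy":13.8,"dz":0,"spin":0.08,"grip":100},
    {"dx":11.5,"dy":17.6,"dz":0,"spin":0.1,"grip":100},
    {"dx":14,"dy":21.4,"dz":0,"spin":0.108,"grip":100},
    {"dx":16.4,"dy":25,"dz":0,"spin":0.108,"grip":100},
    {"dx":18.6,"dy":28.5,"dz":0,"spin":0.108,"grip":100},
    {"dx":20.2,"dy":31,"dz":0,"spin":0.108,"grip":100},
    {"dx":21,"dy":32.2,"dz":0,"spin":0.108,"grip":100},
  ],
)

```text
time_s: 2.08
tcp_pos: [0.4005, -0.3232, 0.1914]
eef_rot: [-180.0, 0.1, -157.5]
contact_force: [0.2, -0.6, -0.3]
gripper_width: 0.0879
```

```bash
python3 - <<'E'
from h import *
cal=r.get_calibration('wrist');im=snap('wrist','w2.png');s=r.get_state();print(s['time_s'],s['tcp_pos'],s['eef_rot'])
q=np.array([.64184,.11766]);ex=np.array([.9735,-.2288]);ey=np.array([.2288,.9735])
def mk(p,c):
    u=proj('wrist',p,cal)[0];cv2.circle(im,(int(round(u[0])),int(round(u[1]))),3,c,-1);return u
t=np.linspace(0,2*np.pi,40)
for a in t: mk((.531+.033*np.cos(a),-.201+.033*np.sin(a),.06),(0,0,255))
print('bar',mk((.4613,-.2298,.076),(0,255,0)))
cv2.imwrite('pics/w2m.png',im)
E
```

```text
2.1333 [ 0.40189236 -0.32182711  0.19139125] [-1.79964145e+02  1.11193490e-01 -1.57403508e+02]
bar [335.98765458 273.81847896]
```

View pics/w2m.png

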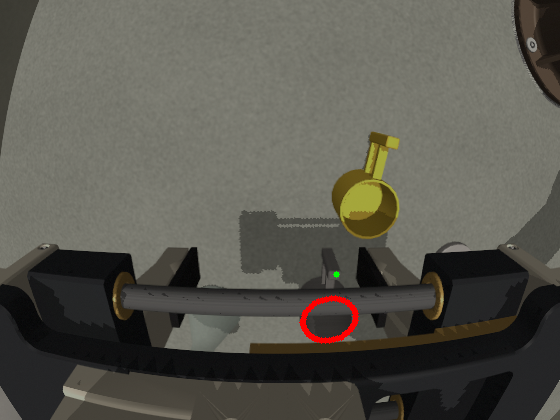

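Wrist view: the yellow cup is at (365,205), and the steel cup is behind the gripper rod with its bar near (330,265). My bar marker at (336,274) lies within about 6 mm of it. I'll hover over the bar and look again.

Emit:
servo_tool(
  targets=[
    {"dx":1,"dy":1.5,"dz":0,"spin":0,"grip":100},
    {"dx":2.5,"dy":4,"dz":0,"spin":0,"grip":100},
    {"dx":4,"dy":6.5,"dz":-1,"spin":0,"grip":100},
    {"dx":5.2,"dy":8.2,"dz":-3,"spin":0,"grip":100},
    {"dx":5.9,"dy":9.2,"dz":-5,"spin":0,"grip":100},
    {"dx":5.9,"dy":9.2,"dz":-7,"spin":0,"grip":100},
    {"dx":5.9,"dy":9.2,"dz":-8.5,"spin":0,"grip":100},
    {"dx":5.9,"dy":9.2,"dz":-9,"spin":0,"grip":100},
    {"dx":5.9,"dy":9.2,"dz":-9,"spin":0,"grip":100},
    {"dx":5.9,"dy":9.2,"dz":-9,"spin":0,"grip":100},
  ],
)

```text
time_s: 2.97
tcp_pos: [0.4583, -0.2343, 0.1015]
eef_rot: [-180.0, 0.0, -157.6]
contact_force: [0.7, 0.2, 0.5]
gripper_width: 0.0876
```

```bash
python3 - <<'E'
from h import *
cal=r.get_calibration('wrist');im=snap('wrist','w3.png');s=r.get_state();print(s['time_s'],s['tcp_pos'],s['eef_rot'])
def mk(p,c):
    u=proj('wrist',p,cal)[0];cv2.circle(im,(int(round(u[0])),int(round(u[1]))),1,c,-1);return u
for a in np.linspace(0,2*np.pi,60): mk((.531+.033*np.cos(a),-.201+.033*np.sin(a),.06),(0,0,255))
print('bar',mk((.4613,-.2298,.076),(0,255,0)),'lowbar',mk((.4613,-.2298,.012),(0,255,0)),'tcp',mk(s['tcp_pos'],(255,0,0)))
cv2.imwrite('pics/w3m.png',cv2.resize(im[180:400,140:440],None,fx=2.5,fy=2.5))
E
```

```text
3.0167 [ 0.45864824 -0.2344129   0.10190908] [-1.79943925e+02  6.20794244e-02 -1.57557891e+02]
bar [282.26660213 228.71525574] lowbar [281.43821131 203.54096141] tcp [277.68052388 236.97500383]
```

View pics/w3m.png

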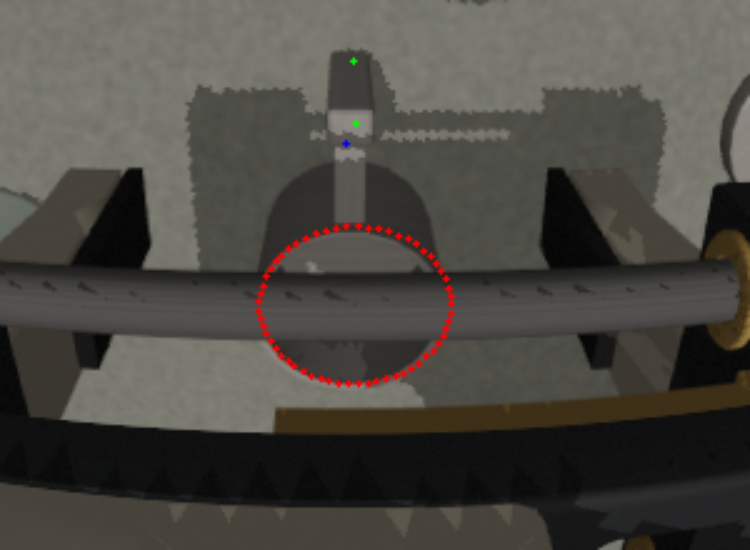

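The bar top sits at crop (350,123), between the fingers and about 2 mm from my estimate. The steel rim matches the red circle. Now I'll descend and grip.

Emit:
servo_tool(
  targets=[
    {"dx":0.35,"dy":0.3,"dz":-1,"spin":0,"grip":100},
    {"dx":0.35,"dy":0.3,"dz":-2.5,"spin":0,"grip":100},
    {"dx":0.35,"dy":0.3,"dz":-4,"spin":0,"grip":100},
    {"dx":0.35,"dy":0.3,"dz":-5.4,"spin":0,"grip":80},
    {"dx":0.35,"dy":0.3,"dz":-6.1,"spin":0,"grip":60},
    {"dx":0.35,"dy":0.3,"dz":-6.1,"spin":0,"grip":30},
    {"dx":0.35,"dy":0.3,"dz":-6.1,"spin":0,"grip":0},
    {"dx":0.35,"dy":0.3,"dz":-6.1,"spin":0,"grip":0},
    {"dx":0.35,"dy":0.3,"dz":-6.1,"spin":0,"grip":0},
    {"dx":0.35,"dy":0.3,"dz":-6.1,"spin":0,"grip":0},
  ],
  squeeze=30,
)

```text
time_s: 3.85
tcp_pos: [0.4621, -0.231, 0.0406]
eef_rot: [-180.0, 0.1, -157.5]
contact_force: [0.3, 0.6, 0.3]
gripper_width: 0.0466
```

Emit:
servo_tool(
  targets=[
    {"dx":0,"dy":0,"dz":0,"spin":0,"grip":0},
    {"dx":0,"dy":0,"dz":0,"spin":0,"grip":0},
    {"dx":0,"dy":0,"dz":0,"spin":0,"grip":0},
    {"dx":0,"dy":0,"dz":0,"spin":0,"grip":0},
    {"dx":0,"dy":0,"dz":0,"spin":0,"grip":0},
    {"dx":0,"dy":0,"dz":0,"spin":0,"grip":0},
    {"dx":0,"dy":0,"dz":0,"spin":0,"grip":0},
    {"dx":0,"dy":0,"dz":0.2,"spin":0,"grip":0},
    {"dx":0,"dy":0,"dz":0.6,"spin":0,"grip":0},
    {"dx":0,"dy":0,"dz":0.8,"spin":0,"grip":0},
  ],
  squeeze=30,
)

```text
time_s: 4.68
tcp_pos: [0.4617, -0.231, 0.0484]
eef_rot: [-180.0, 0.0, -157.5]
contact_force: [-0.2, -0.1, 0.4]
gripper_width: 0.0003
```

The gripper shut on nothing, so I'll look.

```bash
python3 - <<'E'
from h import *
cal=r.get_calibration('wrist');im=snap('wrist','w4.png');t=snap('top','t4.png');s=r.get_state();print(s['time_s'],s['tcp_pos'],s['gripper_width'])
o=np.zeros((500,800,3),np.uint8);o[:,:400]=cv2.resize(im[180:380,200:360],(400,500));o[:400,400:]=cv2.resize(t[170:270,340:440],(400,400),interpolation=cv2.INTER_CUBIC)
cv2.imwrite('pics/w4m.png',o)
E
```

```text
4.7833 [ 0.46190632 -0.23103427  0.04842252] 0.0007119026772313616
```

View pics/w4m.png

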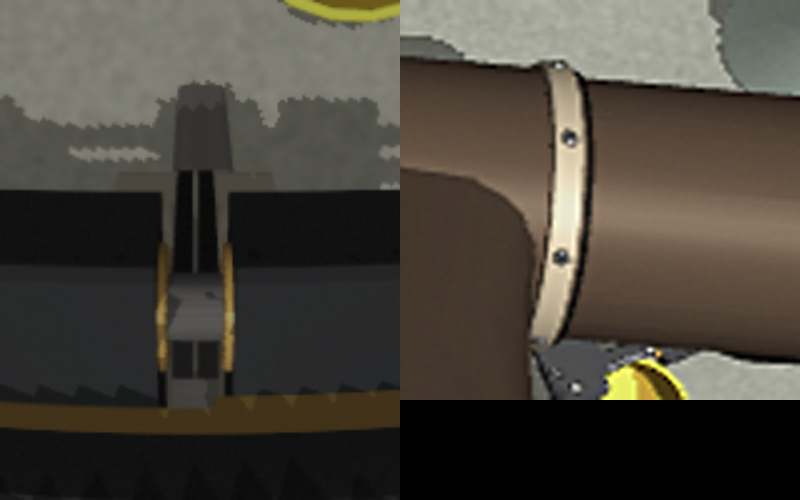

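The closed fingers sit above the bar, with the bar's whole face visible at crop (203,90-170). Triangulating the open pad tips (44 mm apart each side) in the wrist picture puts the real fingertips about 40 mm higher than the reported TCP, while their horizontal position agrees. That explains the empty grip. I'll reopen and go lower in stages, checking force.

Emit:
servo_tool(
  targets=[
    {"dx":0,"dy":0,"dz":0.5,"spin":0,"grip":70},
    {"dx":0,"dy":0,"dz":0.5,"spin":0,"grip":70},
    {"dx":0,"dy":0,"dz":0.5,"spin":0,"grip":70},
    {"dx":0,"dy":0,"dz":0.5,"spin":0,"grip":70},
    {"dx":0,"dy":0,"dz":0.5,"spin":0,"grip":70},
    {"dx":0,"dy":0,"dz":0,"spin":0,"grip":70},
    {"dx":0,"dy":0,"dz":-1,"spin":0,"grip":70},
    {"dx":0,"dy":0,"dz":-2,"spin":0,"grip":70},
    {"dx":0,"dy":0,"dz":-2.8,"spin":0,"grip":70},
    {"dx":0,"dy":0,"dz":-3,"spin":0,"grip":70},
  ],
)

```text
time_s: 5.62
tcp_pos: [0.46, -0.2307, 0.0156]
eef_rot: [179.9, -0.2, -157.6]
contact_force: [0.1, -0.5, 0.2]
gripper_width: 0.0591
```

```bash
python3 - <<'E'
from h import *
im=snap('wrist','w5.png');sd=snap('side','s5.png');s=r.get_state();print(s['time_s'],s['tcp_pos'],s['gripper_width'],s['contact_force'])
cal=r.get_calibration('wrist');print('bar',proj('wrist',[(.462,-.2315,.076),(.462,-.2315,.06)],cal))
print('side bar',proj('side',[(.462,-.2315,.076),(.462,-.2315,0)]))
o=np.zeros((500,800,3),np.uint8);o[:,:400]=cv2.resize(im[160:360,200:360],(400,500));o[:480,400:]=cv2.resize(sd[160:280,290:390],(400,480),interpolation=cv2.INTER_CUBIC)
cv2.imwrite('pics/w5m.png',o)
E
```

```text
5.7167 [ 0.4607441  -0.2309176   0.01676979] 0.06065089136922605 [-0.25756046  0.04542488  0.59350175]
bar [[275.9652848  284.7464489 ]
 [276.11711087 269.13665238]]
side bar [[357.79785399 213.44791324]
 [355.37202993 235.04487454]]
```

View pics/w5m.png

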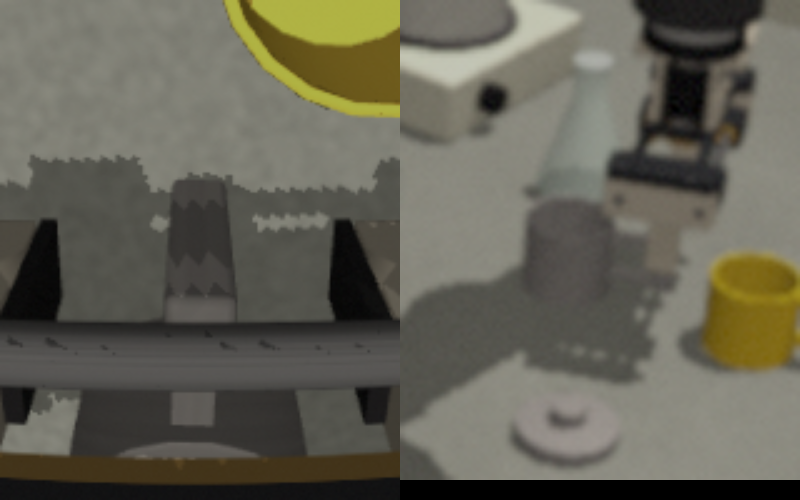

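```bash
python3 - <<'E'
from h import *
for j in (.03,.04,.05):
  for z in (.017,.057): print(j,z,proj('side',[.4607-.38*j,-.231+.92*j,z]).round(1))
d=r.get_state();print(d['tcp_pos'],d['eef_rot'])
E
```

```text
0.03 0.017 [[354.4 235.6]]
0.03 0.057 [[355.6 224.1]]
0.04 0.017 [[353.7 237.3]]
0.04 0.057 [[355.  225.7]]
0.05 0.017 [[353.1 239. ]]
0.05 0.057 [[354.4 227.4]]
[ 0.4607441  -0.2309176   0.01676979] [ 1.79941904e+02 -1.11421741e-01 -1.57551379e+02]
```

The side view independently puts the finger tip about 36-40 mm above the reported TCP, so the offset is confirmed. I'll lower another 1.3 cm and grip.

Emit:
servo_tool(
  targets=[
    {"dx":0,"dy":0,"dz":-0.7,"spin":0,"grip":70},
    {"dx":0,"dy":0,"dz":-1.3,"spin":0,"grip":70},
    {"dx":0,"dy":0,"dz":-1.3,"spin":0,"grip":0},
    {"dx":0,"dy":0,"dz":-1.3,"spin":0,"grip":0},
    {"dx":0,"dy":0,"dz":-1.3,"spin":0,"grip":0},
    {"dx":0,"dy":0,"dz":-1.3,"spin":0,"grip":0},
    {"dx":0,"dy":0,"dz":-1.3,"spin":0,"grip":0},
    {"dx":0,"dy":0,"dz":-1.3,"spin":0,"grip":0},
    {"dx":0,"dy":0,"dz":-1.3,"spin":0,"grip":0},
    {"dx":0,"dy":0,"dz":-1.3,"spin":0,"grip":0},
  ],
  squeeze=35,
)

```text
time_s: 6.55
tcp_pos: [0.4615, -0.231, 0.005]
eef_rot: [-180.0, 0.0, -157.6]
contact_force: [1.7, -0.5, 0.4]
gripper_width: 0.014
```

Gripped: 14 mm matches the bar width. Now I'll lift 8 mm, turn the cup so its handle points along hopper -y, and carry it to the front of the spout.

Emit:
servo_tool(
  targets=[
    {"dx":0,"dy":0,"dz":0.5,"spin":0,"grip":0},
    {"dx":0,"dy":0.4,"dz":0.9,"spin":0.03,"grip":0},
    {"dx":0.5,"dy":1.4,"dz":0.9,"spin":0.1,"grip":0},
    {"dx":1.6,"dy":2.8,"dz":0.9,"spin":0.2,"grip":0},
    {"dx":3.2,"dy":4.2,"dz":0.9,"spin":0.31,"grip":0},
    {"dx":5,"dy":5.6,"dz":0.9,"spin":0.42,"grip":0},
    {"dx":7,"dy":7,"dz":0.9,"spin":0.53,"grip":0},
    {"dx":9,"dy":8.2,"dz":0.9,"spin":0.64,"grip":0},
    {"dx":10.8,"dy":9,"dz":0.9,"spin":0.75,"grip":0},
    {"dx":12,"dy":9.4,"dz":0.9,"spin":0.84,"grip":0},
  ],
)

```text
time_s: 7.38
tcp_pos: [0.5834, -0.1355, 0.0143]
eef_rot: [-179.9, 0.0, -108.9]
contact_force: [-0.2, 0.2, -1.9]
gripper_width: 0.0137
```

Emit:
servo_tool(
  targets=[
    {"dx":0,"dy":0,"dz":0,"spin":0.06,"grip":0},
    {"dx":0,"dy":0,"dz":0,"spin":0.1,"grip":0},
    {"dx":0,"dy":0,"dz":0,"spin":0.109,"grip":0},
    {"dx":0,"dy":0,"dz":0,"spin":0.109,"grip":0},
    {"dx":0,"dy":0,"dz":0,"spin":0.109,"grip":0},
    {"dx":0,"dy":0,"dz":0,"spin":0.109,"grip":0},
    {"dx":0,"dy":0,"dz":0,"spin":0.109,"grip":0},
    {"dx":0,"dy":0,"dz":0,"spin":0.109,"grip":0},
    {"dx":0,"dy":0,"dz":0,"spin":0.109,"grip":0},
    {"dx":0,"dy":0,"dz":0,"spin":0.109,"grip":0},
  ],
)

```text
time_s: 8.22
tcp_pos: [0.5814, -0.137, 0.0139]
eef_rot: [-180.0, 0.0, -103.2]
contact_force: [-0.1, -0.2, -2.1]
gripper_width: 0.0141
```

```bash
python3 - <<'E'
from h import *
s=r.get_state();p=s['tcp_pos'];print(s['time_s'],p,s['gripper_width'],s['contact_force'],s['eef_rot'])
cal=r.get_calibration('wrist');im=snap('wrist','w6.png');sd=snap('side','s6.png')
yaw=np.radians(s['eef_rot'][2]+180);ex=np.array([.97347,-.22883]);ey=np.array([.22883,.97347])
c=p[:2]+.076*np.array([np.cos(yaw),np.sin(yaw)]);print('cup est',c)
H=np.array([.6418,.1177])
def W(x,y,z):return (*(H+x*ex+y*ey),z)
def dot(img,cam,P,col):
    for u in proj(cam,np.array(P),cal if cam=='wrist' else None):cv2.circle(img,(int(round(u[0])),int(round(u[1]))),1,col,-1)
S=[W(x,-.096+y,z) for x in (-.022,.022) for y in (-.016,.016) for z in (.115,)]
C=[(c[0]+.033*np.cos(a),c[1]+.033*np.sin(a),.064) for a in np.linspace(0,6.28,40)]
hd=[W(-.1+x,y,.207) for x in (-.008,.008) for y in (-.011,.011)]
for img,cam in((im,'wrist'),(sd,'side')):
    dot(img,cam,S,(0,0,255));dot(img,cam,C,(0,255,0));dot(img,cam,hd,(255,0,255))
o=np.zeros((600,800,3),np.uint8);o[:300,:400]=cv2.resize(im,(400,300));
o[300:,:400]=cv2.resize(im[270:420,180:380],(400,300));o[:,400:]=cv2.resize(sd[150:300,190:290],(400,600),interpolation=cv2.INTER_CUBIC)
cv2.imwrite('pics/w6m.png',o)
E
```

```text
8.2167 [ 0.58143914 -0.13702876  0.01388974] 0.01414595804581714 [-0.11643343 -0.21863253 -2.10286827] [-1.79998119e+02  1.91091139e-03 -1.03190919e+02]
cup est [ 0.59878208 -0.06303401]
```

View pics/w6m.png

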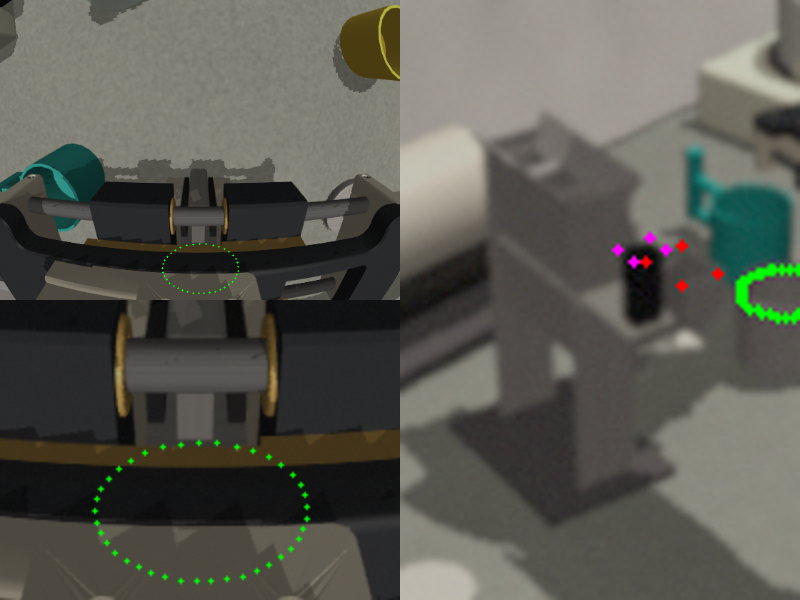

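The side view shows my cup ring on the real rim and my handle markers on the black block, so the hopper pose is consistent. I'll slide the cup in along hopper +y and lower it.

Emit:
servo_tool(
  targets=[
    {"dx":0.1,"dy":0.5,"dz":0,"spin":0,"grip":0},
    {"dx":0.4,"dy":1.7,"dz":0,"spin":0,"grip":0},
    {"dx":0.8,"dy":3.2,"dz":0,"spin":0,"grip":0},
    {"dx":1.1,"dy":4.7,"dz":0,"spin":0,"grip":0},
    {"dx":1.5,"dy":6.2,"dz":0,"spin":0,"grip":0},
    {"dx":1.8,"dy":7.5,"dz":0,"spin":0,"grip":0},
    {"dx":2,"dy":8.3,"dz":0,"spin":0,"grip":0},
    {"dx":2.1,"dy":8.7,"dz":0,"spin":0,"grip":0},
    {"dx":2.1,"dy":8.7,"dz":-0.3,"spin":0,"grip":0},
    {"dx":2.1,"dy":8.7,"dz":-0.6,"spin":0,"grip":0},
  ],
)

```text
time_s: 9.15
tcp_pos: [0.6024, -0.0499, 0.0077]
eef_rot: [-180.0, 0.0, -103.2]
contact_force: [-0.7, -0.2, -1.6]
gripper_width: 0.014
```

Emit:
servo_tool(
  targets=[
    {"dx":0,"dy":0,"dz":-0.2,"spin":0,"grip":0},
    {"dx":0,"dy":0,"dz":-0.3,"spin":0,"grip":0},
    {"dx":0,"dy":0,"dz":-0.3,"spin":0,"grip":0},
    {"dx":0,"dy":0,"dz":-0.3,"spin":0,"grip":0},
    {"dx":0,"dy":0,"dz":-0.3,"spin":0,"grip":70},
    {"dx":0,"dy":0,"dz":-0.3,"spin":0,"grip":70},
    {"dx":0,"dy":0,"dz":-0.3,"spin":0,"grip":70},
    {"dx":0,"dy":0,"dz":-0.3,"spin":0,"grip":70},
    {"dx":0,"dy":0,"dz":-0.3,"spin":0,"grip":70},
    {"dx":0,"dy":0,"dz":-0.3,"spin":0,"grip":70},
  ],
)

```text
time_s: 9.98
tcp_pos: [0.6025, -0.05, 0.0048]
eef_rot: [-180.0, 0.0, -103.2]
contact_force: [1.2, 0.5, -0.3]
gripper_width: 0.0481
```

Emit:
servo_tool(
  targets=[
    {"dx":0,"dy":0,"dz":0,"spin":0,"grip":100},
    {"dx":-0.2,"dy":-0.6,"dz":0,"spin":0,"grip":100},
    {"dx":-0.5,"dy":-2,"dz":0,"spin":0,"grip":100},
    {"dx":-1,"dy":-4,"dz":0,"spin":0,"grip":100},
    {"dx":-1.4,"dy":-6,"dz":1,"spin":0,"grip":100},
    {"dx":-1.8,"dy":-7.5,"dz":4,"spin":0,"grip":100},
    {"dx":-2,"dy":-8,"dz":8,"spin":0,"grip":100},
    {"dx":-2.5,"dy":-8,"dz":12,"spin":0.05,"grip":100},
    {"dx":-3.5,"dy":-8,"dz":16,"spin":0.15,"grip":100},
    {"dx":-4.5,"dy":-8,"dz":19.5,"spin":0.25,"grip":100},
  ],
)

```text
time_s: 10.82
tcp_pos: [0.5569, -0.1314, 0.2025]
eef_rot: [-179.9, -0.0, -88.6]
contact_force: [1.5, 0.2, 0.7]
gripper_width: 0.0877
```

```bash
python3 - <<'E'
from h import *
s=r.get_state();print(s['time_s'],s['tcp_pos'],s['contact_force'],s['gripper_width'])
for c in ('top','side'):
    snap(c,c+'7.png')
    for n in ('cup','gate_grip'): print(c,n,[(round(d['p'],2),list(map(float,d['extent']))) for d in r.cut_out(n,c)])
a=cv2.imread('pics/top7.png');b=cv2.imread('pics/side7.png');
H=np.array([.6418,.1177]);ex=np.array([.97347,-.22883]);ey=np.array([.22883,.97347])
for x,y,z in [(-.022,-.112,.115),(.022,-.112,.115),(.022,-.08,.115),(-.022,-.08,.115),(-.108,-.011,.207),(-.092,-.011,.207),(-.108,.011,.207),(-.092,.011,.207)]:
    u=proj('top',[*(H+x*ex+y*ey),z])[0];a[int(round(u[1])),int(round(u[0]))]=(0,0,255)
o=np.zeros((600,800,3),np.uint8);o[:440,:400]=cv2.resize(a[105:215,210:310],(400,440),interpolation=cv2.INTER_NEAREST);o[:,400:]=cv2.resize(b[160:310,195:295],(400,600),interpolation=cv2.INTER_CUBIC)
cv2.imwrite('pics/m7.png',o)
E
```

```text
10.8167 [ 0.55685235 -0.13138027  0.20251292] [1.52613891 0.18650851 0.7046987 ] 0.0877125094475639
top cup [(0.91, [376.2, 261.1, 415.4, 310.1])]
top gate_grip []
side cup [(0.92, [261.2, 186.8, 290.4, 221.2]), (0.76, [249.3, 221.4, 283.1, 254.1])]
side gate_grip [(0.9, [235.3, 211.3, 255.9, 230.5])]
```

View pics/m7.png

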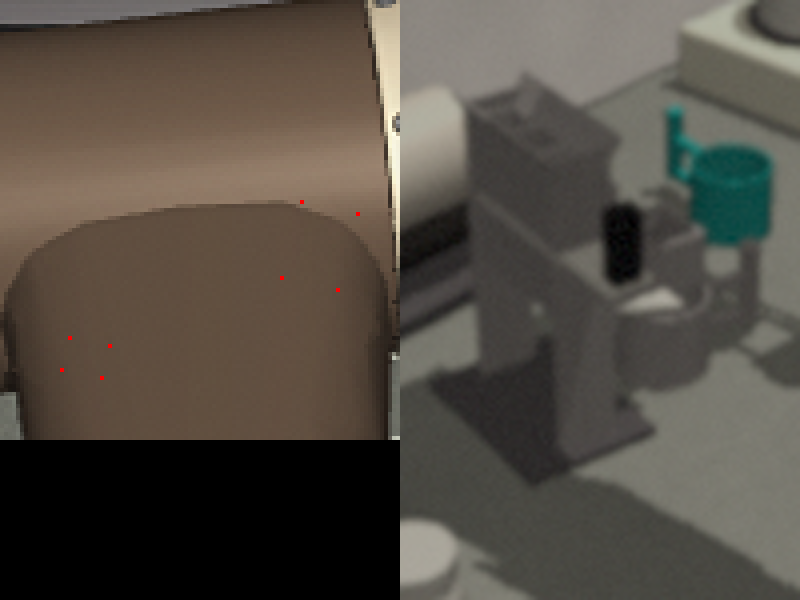

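Side view: the cup stands upright under the spout at about crop (665,340), with the black gate handle at (622,245) in front. Now I'll move above the gate handle with the jaw along hopper y.

Emit:
servo_tool(
  targets=[
    {"dx":0,"dy":0.8,"dz":0.3,"spin":0.1,"grip":100},
    {"dx":-0.1,"dy":3,"dz":0.5,"spin":0.22,"grip":100},
    {"dx":-0.2,"dy":6,"dz":0.5,"spin":0.34,"grip":100},
    {"dx":-0.4,"dy":9,"dz":0.5,"spin":0.46,"grip":100},
    {"dx":-0.6,"dy":12.5,"dz":0.5,"spin":0.58,"grip":100},
    {"dx":-0.8,"dy":16,"dz":0.5,"spin":0.7,"grip":100},
    {"dx":-1,"dy":19.5,"dz":0.5,"spin":0.82,"grip":100},
    {"dx":-1.1,"dy":22.5,"dz":0.5,"spin":0.94,"grip":100},
    {"dx":-1.2,"dy":25,"dz":0.5,"spin":1.06,"grip":100},
    {"dx":-1.2,"dy":26.5,"dz":0.5,"spin":1.18,"grip":100},
  ],
)

```text
time_s: 11.95
tcp_pos: [0.5446, 0.137, 0.2028]
eef_rot: [179.9, 0.1, -20.8]
contact_force: [-0.4, -0.3, 0.5]
gripper_width: 0.0874
```

Emit:
servo_tool(
  targets=[
    {"dx":0,"dy":0.5,"dz":0,"spin":0.1,"grip":100},
    {"dx":0,"dy":0.7,"dz":0,"spin":0.145,"grip":100},
    {"dx":0,"dy":0.7,"dz":0,"spin":0.145,"grip":100},
    {"dx":0,"dy":0.7,"dz":0,"spin":0.145,"grip":100},
    {"dx":0,"dy":0.7,"dz":0,"spin":0.145,"grip":100},
    {"dx":0,"dy":0.7,"dz":0,"spin":0.145,"grip":100},
    {"dx":0,"dy":0.7,"dz":0,"spin":0.145,"grip":100},
    {"dx":0,"dy":0.7,"dz":0,"spin":0.145,"grip":100},
    {"dx":0,"dy":0.7,"dz":0,"spin":0.145,"grip":100},
    {"dx":0,"dy":0.7,"dz":0,"spin":0.145,"grip":100},
  ],
)

```text
time_s: 12.78
tcp_pos: [0.5455, 0.1419, 0.2049]
eef_rot: [-180.0, -0.0, -13.0]
contact_force: [0.7, -0.2, 0.3]
gripper_width: 0.0875
```

```bash
python3 - <<'E'
from h import *
cal=r.get_calibration('wrist');im=snap('wrist','w8.png');s=r.get_state();print(s['time_s'],s['tcp_pos'],s['eef_rot'])
for n in ('gate_grip','hopper'):print(n,[(round(d['p'],2),list(map(float,d['extent']))) for d in r.cut_out(n,'wrist')])
H=np.array([.6418,.1177]);ex=np.array([.97347,-.22883]);ey=np.array([.22883,.97347])
for x in (-.108,-.092):
  for y in (-.011,.011):
    u=proj('wrist',[*(H+x*ex+y*ey),.207],cal)[0];print(u);cv2.circle(im,(int(round(u[0])),int(round(u[1]))),1,(0,0,255),-1)
u=proj('wrist',s['tcp_pos'],cal)[0];print('tcp',u)
cv2.imwrite('pics/w8m.png',im)
E
```

```text
12.8333 [0.54549077 0.14190588 0.20494994] [-1.79992880e+02 -6.18224277e-03 -1.29559466e+01]
gate_grip [(0.77, [257.1, 22.7, 300.5, 245.6]), (0.26, [224.7, 1.0, 406.8, 247.0])]
hopper [(0.8, [224.9, 2.2, 411.2, 248.2])]
[298.48263672 254.95930119]
[264.58512744 254.88750715]
[299.16607923 232.06189835]
[264.31152263 231.96485309]
tcp [279.25329519 241.40205344]
```

View pics/w8m.png

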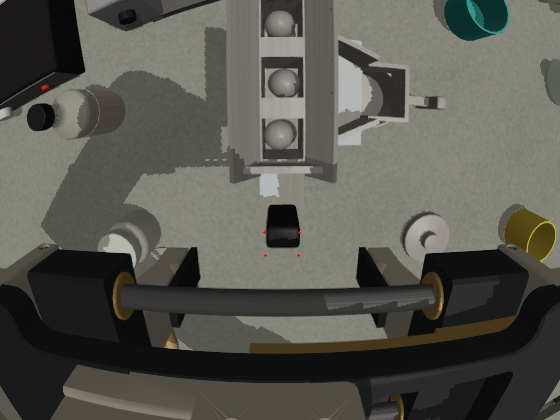

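Wrist view: the black gate handle spans columns 265-300 and rows 205-248, centred between the fingers. The balls are at (280,133), (284,82) and (280,25), the spout at about (392,93), the cup's handle bar at about (435,102), and the lid at (427,237) is clear. I'll check the hopper estimate against these points.

```bash
python3 - <<'E'
from h import *
cal=r.get_calibration('wrist')
H=np.array([.6418,.1177]);ex=np.array([.97347,-.22883]);ey=np.array([.22883,.97347])
W=lambda x,y,z:[*(H+x*ex+y*ey),z]
for n,p,o in [('web-18',W(-.018,0,.215),(282,107)),('web+18',W(.018,0,.215),(281,50)),('ball near',W(-.036,0,.185),(280,133)),('ball mid',W(0,0,.185),(284,82)),('spout',W(0,-.096,.115),(392,93)),('bar top',[.6025,-.05,.076],(436,102))]:
    print(n,proj('wrist',p,cal)[0].round(1),o)
for z,p in [(.115,(392,93)),]: print('spout from wrist',atz('wrist',*p,z,cal))
for row in (246,230): 
  w=atz('wrist',282,row,.207,cal)[:2]-H;print('row',row,w@ex,w@ey)
im=cv2.imread('pics/w8.png')
print(im[200:255:2,282].sum(1), im[200:255:2,270].sum(1))
E
```

```text
web-18 [283. 112.] (282, 107)
web+18 [283.4  48.9] (281, 50)
ball near [282.1 139.3] (280, 133)
ball mid [282.4  84.5] (284, 82)
spout [389.2  96. ] (392, 93)
bar top [442.6 103.8] (436, 102)
spout from wrist [0.62208831 0.02101518 0.115     ]
row 246 -0.10166168006049187 -0.00013853572682286444
row 230 -0.09066001995974726 -4.180081723752921e-05
[392 390 236  24  30  25  22  21  21  28  35  27  31  45  95 143 147 132
 116  50  50  53  47  39 331 388 385 381] [392 392 389  22  25  20  20  27  20  26  25  20  30  41  75 102 112 106
 102 101  47  47  48  36 344 371 381 380]
```

Handle centre estimated at (0.550, 0.139). I'll descend and pinch it.

Emit:
servo_tool(
  targets=[
    {"dx":0.2,"dy":-0.1,"dz":-0.5,"spin":0,"grip":80},
    {"dx":0.4,"dy":-0.3,"dz":-1.5,"spin":0,"grip":70},
    {"dx":0.4,"dy":-0.3,"dz":-3,"spin":0,"grip":70},
    {"dx":0.4,"dy":-0.3,"dz":-4.5,"spin":0,"grip":70},
    {"dx":0.4,"dy":-0.3,"dz":-5.7,"spin":0,"grip":70},
    {"dx":0.4,"dy":-0.3,"dz":-6.2,"spin":0,"grip":50},
    {"dx":0.4,"dy":-0.3,"dz":-6.2,"spin":0,"grip":30},
    {"dx":0.4,"dy":-0.3,"dz":-6.2,"spin":0,"grip":0},
    {"dx":0.4,"dy":-0.3,"dz":-6.2,"spin":0,"grip":0},
    {"dx":0.4,"dy":-0.3,"dz":-6.2,"spin":0,"grip":0},
  ],
  squeeze=30,
)

```text
time_s: 13.77
tcp_pos: [0.55, 0.1393, 0.1436]
eef_rot: [-180.0, -0.1, -12.9]
contact_force: [0.2, -0.0, -0.1]
gripper_width: 0.0337
```

Emit:
servo_tool(
  targets=[
    {"dx":0,"dy":0,"dz":0,"spin":0,"grip":0},
    {"dx":0,"dy":0,"dz":0,"spin":0,"grip":0},
    {"dx":0,"dy":0,"dz":0,"spin":0,"grip":0},
    {"dx":0,"dy":0,"dz":0,"spin":0,"grip":0},
    {"dx":0,"dy":0,"dz":0,"spin":0,"grip":0},
    {"dx":0,"dy":0,"dz":0,"spin":0,"grip":0},
    {"dx":0,"dy":0,"dz":0,"spin":0,"grip":0},
    {"dx":0,"dy":0,"dz":0,"spin":0,"grip":0},
    {"dx":0,"dy":0,"dz":0,"spin":0,"grip":0},
    {"dx":0,"dy":0,"dz":0,"spin":0,"grip":0},
  ],
)

```text
time_s: 14.6
tcp_pos: [0.5493, 0.1378, 0.1435]
eef_rot: [179.9, -0.0, -12.9]
contact_force: [-0.9, -5.2, 3.9]
gripper_width: 0.0217
```

Gripped at 22 mm. I'll push gently toward shut to find the hard stop, which gives the gate's zero.

Emit:
servo_tool(
  targets=[
    {"dx":0,"dy":-0.1,"dz":0,"spin":0,"grip":0},
    {"dx":0.1,"dy":-0.15,"dz":0,"spin":0,"grip":0},
    {"dx":0.2,"dy":-0.2,"dz":0,"spin":0,"grip":0},
    {"dx":0.3,"dy":-0.22,"dz":0,"spin":0,"grip":0},
    {"dx":0.4,"dy":-0.24,"dz":0,"spin":0,"grip":0},
    {"dx":0.5,"dy":-0.26,"dz":0,"spin":0,"grip":0},
    {"dx":0.5,"dy":-0.26,"dz":0,"spin":0,"grip":0},
    {"dx":0.5,"dy":-0.26,"dz":0,"spin":0,"grip":0},
    {"dx":0.5,"dy":-0.26,"dz":0,"spin":0,"grip":0},
    {"dx":0.5,"dy":-0.26,"dz":0,"spin":0,"grip":0},
  ],
)

```text
time_s: 15.43
tcp_pos: [0.5524, 0.1371, 0.1434]
eef_rot: [-180.0, 0.2, -12.9]
contact_force: [-14.1, 4.3, 13.8]
gripper_width: 0.0218
```

The hard stop is found (about 14 N, TCP stopped at x = 0.5524, y = 0.1371, taken as gate zero). I'll pull in two stages, first to about 32 mm to empty the far pocket, then to about 67 mm.

Emit:
servo_tool(
  targets=[
    {"dx":-0.3,"dy":0.05,"dz":0,"spin":0,"grip":0},
    {"dx":-0.9,"dy":0.2,"dz":0,"spin":0,"grip":0},
    {"dx":-1.6,"dy":0.36,"dz":0,"spin":0,"grip":0},
    {"dx":-2.3,"dy":0.52,"dz":0,"spin":0,"grip":0},
    {"dx":-3,"dy":0.68,"dz":0,"spin":0,"grip":0},
    {"dx":-3.4,"dy":0.78,"dz":0,"spin":0,"grip":0},
    {"dx":-3.4,"dy":0.78,"dz":0,"spin":0,"grip":0},
    {"dx":-3.4,"dy":0.78,"dz":0,"spin":0,"grip":0},
    {"dx":-3.4,"dy":0.78,"dz":0,"spin":0,"grip":0},
    {"dx":-3.4,"dy":0.78,"dz":0,"spin":0,"grip":0},
  ],
)

```text
time_s: 16.27
tcp_pos: [0.52, 0.1444, 0.1434]
eef_rot: [-180.0, 0.0, -12.9]
contact_force: [-2.0, -2.1, 9.8]
gripper_width: 0.0215
```

Emit:
servo_tool(
  targets=[
    {"dx":0,"dy":0,"dz":0,"spin":0,"grip":0},
    {"dx":0,"dy":0,"dz":0,"spin":0,"grip":0},
    {"dx":-0.3,"dy":0.07,"dz":0,"spin":0,"grip":0},
    {"dx":-0.9,"dy":0.21,"dz":0,"spin":0,"grip":0},
    {"dx":-1.6,"dy":0.37,"dz":0,"spin":0,"grip":0},
    {"dx":-2.3,"dy":0.53,"dz":0,"spin":0,"grip":0},
    {"dx":-2.9,"dy":0.67,"dz":0,"spin":0,"grip":0},
    {"dx":-3.3,"dy":0.77,"dz":0,"spin":0,"grip":0},
    {"dx":-3.3,"dy":0.77,"dz":0,"spin":0,"grip":0},
    {"dx":-3.3,"dy":0.77,"dz":0,"spin":0,"grip":0},
  ],
)

```text
time_s: 17.1
tcp_pos: [0.4869, 0.1518, 0.1434]
eef_rot: [180.0, 0.0, -12.9]
contact_force: [-2.2, -2.2, 11.1]
gripper_width: 0.022
```

Emit:
servo_tool(
  targets=[
    {"dx":0,"dy":0,"dz":0,"spin":0,"grip":0},
    {"dx":0,"dy":0,"dz":0,"spin":0,"grip":0},
    {"dx":0,"dy":0,"dz":0,"spin":0,"grip":0},
    {"dx":0,"dy":0,"dz":0,"spin":0,"grip":0},
    {"dx":0,"dy":0,"dz":0,"spin":0,"grip":0},
    {"dx":0,"dy":0,"dz":0,"spin":0,"grip":0},
    {"dx":0,"dy":0,"dz":0,"spin":0,"grip":0},
    {"dx":0,"dy":0,"dz":0,"spin":0,"grip":0},
    {"dx":0,"dy":0,"dz":0,"spin":0,"grip":0},
    {"dx":0,"dy":0,"dz":0,"spin":0,"grip":0},
  ],
)

```text
time_s: 17.93
tcp_pos: [0.487, 0.1517, 0.1434]
eef_rot: [180.0, 0.0, -12.9]
contact_force: [-2.8, -2.6, 10.2]
gripper_width: 0.0216
```

```bash
python3 - <<'E'
from h import *
s=r.get_state();print(s['time_s'],s['tcp_pos'],s['contact_force'],'gate',(np.array([.5524,.1371])-s['tcp_pos'][:2])@[.97347,-.22883])
w=snap('wrist','w9.png');t=snap('top','t9.png');d=snap('side','s9.png')
o=np.zeros((600,800,3),np.uint8)
o[:,:400]=cv2.resize(w[0:300,220:420],(400,600),interpolation=cv2.INTER_CUBIC)
o[:330,400:]=cv2.resize(t[115:198,215:315],(400,330),interpolation=cv2.INTER_CUBIC)
o[330:,400:]=cv2.resize(d[185:258,190:298],(400,270),interpolation=cv2.INTER_CUBIC)
cv2.imwrite('pics/m9.png',o)
# change vs. start in top image: is it occluded? brightness near pockets
for n in ('ball1','gate_grip'):
  for c in ('wrist','top','side'): print(n,c,[(round(x['p'],2),[int(v) for v in x['extent']]) for x in r.cut_out(n,c)])
E
```

```text
17.9333 [0.48699846 0.15170958 0.14337955] [-2.76251673 -2.57690066 10.21480394] gate 0.06700954385983007
ball1 wrist [(0.78, [375, 21, 399, 34]), (0.61, [378, 49, 394, 57]), (0.6, [248, 0, 291, 30])]
ball1 top [(0.43, [222, 113, 304, 202]), (0.37, [288, 160, 291, 170]), (0.37, [237, 161, 245, 172]), (0.23, [226, 177, 247, 205])]
ball1 side [(0.47, [238, 219, 270, 244])]
gate_grip wrist [(0.62, [247, 12, 307, 288]), (0.53, [190, 0, 440, 287])]
gate_grip top [(0.63, [228, 177, 248, 206])]
gate_grip side [(0.85, [236, 219, 271, 244]), (0.53, [249, 219, 284, 255])]
```

View pics/m9.png

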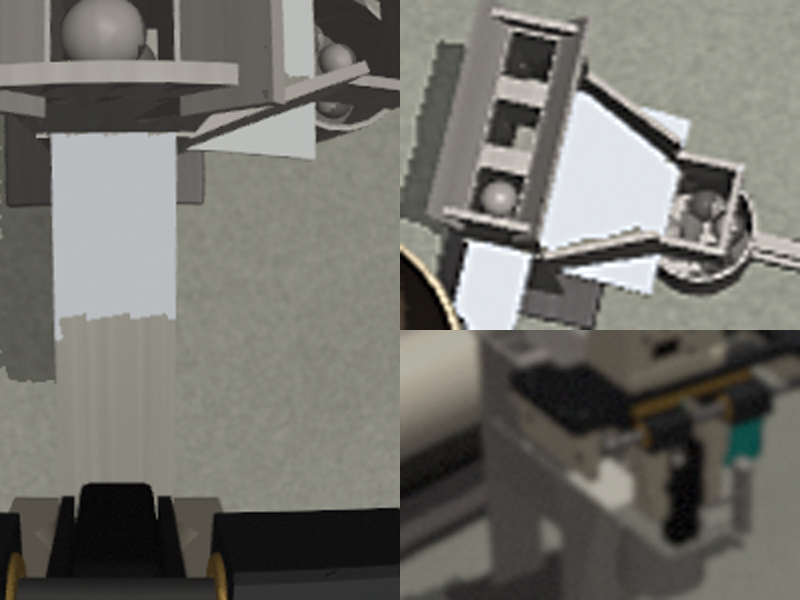

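Top crop: the far and middle pockets are empty, the near pocket still shows its ball at (500,195), the chute is clear, and the balls lie in the cup below the spout at (705,215). Now I'll push the gate shut.

Emit:
servo_tool(
  targets=[
    {"dx":0.3,"dy":-0.07,"dz":0,"spin":0,"grip":0},
    {"dx":0.9,"dy":-0.21,"dz":0,"spin":0,"grip":0},
    {"dx":1.7,"dy":-0.4,"dz":0,"spin":0,"grip":0},
    {"dx":2.6,"dy":-0.6,"dz":0,"spin":0,"grip":0},
    {"dx":3.5,"dy":-0.81,"dz":0,"spin":0,"grip":0},
    {"dx":4.4,"dy":-1.02,"dz":0,"spin":0,"grip":0},
    {"dx":5.2,"dy":-1.2,"dz":0,"spin":0,"grip":0},
    {"dx":5.9,"dy":-1.37,"dz":0,"spin":0,"grip":0},
    {"dx":6.3,"dy":-1.46,"dz":0,"spin":0,"grip":0},
    {"dx":6.5,"dy":-1.5,"dz":0,"spin":0,"grip":0},
  ],
)

```text
time_s: 19.22
tcp_pos: [0.5525, 0.1371, 0.1434]
eef_rot: [-180.0, 0.0, -12.9]
contact_force: [-12.7, 3.0, 16.3]
gripper_width: 0.0215
```

Emit:
servo_tool(
  targets=[
    {"dx":0.1,"dy":-0.02,"dz":0,"spin":0,"grip":0},
    {"dx":0.2,"dy":-0.05,"dz":0,"spin":0,"grip":0},
    {"dx":0.2,"dy":-0.05,"dz":0,"spin":0,"grip":0},
    {"dx":0.2,"dy":-0.05,"dz":0,"spin":0,"grip":0},
    {"dx":0.2,"dy":-0.05,"dz":0,"spin":0,"grip":0},
    {"dx":0.2,"dy":-0.05,"dz":0,"spin":0,"grip":0},
    {"dx":0.2,"dy":-0.05,"dz":0,"spin":0,"grip":0},
    {"dx":0.2,"dy":-0.05,"dz":0,"spin":0,"grip":0},
    {"dx":0.2,"dy":-0.05,"dz":0,"spin":0,"grip":0},
    {"dx":0.2,"dy":-0.05,"dz":0,"spin":0,"grip":0},
  ],
)

```text
time_s: 20.05
tcp_pos: [0.5524, 0.1371, 0.1434]
eef_rot: [-180.0, 0.2, -12.9]
contact_force: [-11.0, 3.3, 14.6]
gripper_width: 0.0218
```

Shut against the stop again, at the same TCP as before. I'll release and lift away.

Emit:
servo_tool(
  targets=[
    {"dx":0,"dy":0,"dz":0,"spin":0,"grip":80},
    {"dx":0,"dy":0,"dz":0,"spin":0,"grip":80},
    {"dx":0,"dy":0,"dz":0,"spin":0,"grip":80},
    {"dx":0,"dy":0,"dz":0,"spin":0,"grip":80},
    {"dx":0,"dy":0,"dz":0,"spin":0,"grip":80},
    {"dx":0,"dy":0,"dz":0,"spin":0,"grip":80},
    {"dx":0,"dy":0,"dz":1,"spin":0,"grip":80},
    {"dx":0,"dy":0,"dz":3,"spin":0,"grip":80},
    {"dx":0,"dy":0,"dz":5.5,"spin":0,"grip":80},
    {"dx":0,"dy":0,"dz":8,"spin":0,"grip":80},
  ],
)

```text
time_s: 20.88
tcp_pos: [0.5543, 0.1361, 0.2242]
eef_rot: [180.0, 0.0, -12.9]
contact_force: [-0.2, -1.3, 0.3]
gripper_width: 0.0698
```

Emit:
servo_tool(
  targets=[
    {"dx":-0.5,"dy":0.2,"dz":2,"spin":0,"grip":80},
    {"dx":-1.5,"dy":0.7,"dz":4,"spin":0,"grip":80},
    {"dx":-3,"dy":1.5,"dz":5,"spin":0,"grip":80},
    {"dx":-5,"dy":3,"dz":5,"spin":0,"grip":80},
    {"dx":-7,"dy":5,"dz":5,"spin":0,"grip":80},
    {"dx":-9,"dy":7,"dz":5,"spin":0,"grip":80},
    {"dx":-10,"dy":9,"dz":5,"spin":0,"grip":80},
    {"dx":-10,"dy":10.5,"dz":5,"spin":0,"grip":80},
    {"dx":-10,"dy":11,"dz":5,"spin":0,"grip":80},
    {"dx":-10,"dy":11,"dz":5,"spin":0,"grip":80},
  ],
)

```text
time_s: 21.72
tcp_pos: [0.4548, 0.2474, 0.273]
eef_rot: [180.0, -0.0, -12.9]
contact_force: [0.5, -0.1, 0.3]
gripper_width: 0.0701
```

```bash
python3 - <<'E'
from h import *
s=r.get_state();print(s['time_s'],s['tcp_pos'],s['contact_force'],np.abs(s['qd']).max())
t=snap('top','t10.png');a=cv2.imread('pics/top0.png')
print('top diff handle region',np.abs(t[175:207,222:250].astype(int)-a[175:207,222:250]).mean(),'near pocket',np.abs(t[158:175,235:248].astype(int)-a[158:175,235:248]).mean())
for n in ('gate_grip','ball1','jar_lid','flask','reagent','spatula'): print(n,[(round(x['p'],2),[int(v) for v in x['extent']]) for x in r.cut_out(n,'top')])
snap('side','s10.png')
for n in ('gate_grip','cup','flask','white_jar'): print('side',n,[(round(x['p'],2),[int(v) for v in x['extent']]) for x in r.cut_out(n,'side')])
b=t[175:207,222:250].sum(2)<90;b0=a[175:207,222:250].sum(2)<90
for m in(b0,b):print('black centroid',np.argwhere(m).mean(0)+[175,222],m.sum())
g=cv2.Canny(cv2.cvtColor(t,cv2.COLOR_BGR2GRAY),50,150)
# cup rim expected from placement vs. cup pixels: fit bright rim edge lower/right part
for dx,dy in [(x,y) for x in range(-12,13,2) for y in range(-12,13,2)]:
    pass
best=[]
for R in (.033,):
  for dx in np.arange(-.012,.0121,.002):
    for dy in np.arange(-.012,.0121,.002):
      P=[(.6199+dx+R*np.cos(q),.0242+dy+R*np.sin(q),.06) for q in np.linspace(-2.9,-.3,80)]
      u=np.round(proj('top',np.array(P))).astype(int);best.append((cv2.dilate(g,np.ones((2,2)))[u[:,1],u[:,0]].mean(),round(dx,3),round(dy,3)))
print(sorted(best)[-5:])
E
```

```text
21.7167 [0.45482197 0.24744386 0.2730458 ] [ 0.52842425 -0.1347721   0.34700326] 1.6742976788865847
top diff handle region 17.125744047619047 near pocket 12.779788838612369
gate_grip [(0.75, [225, 131, 253, 204]), (0.67, [221, 113, 300, 199])]
ball1 []
jar_lid []
flask [(0.79, [419, 164, 456, 196])]
reagent [(0.75, [135, 126, 173, 158]), (0.63, [220, 113, 301, 202])]
spatula [(0.89, [139, 229, 167, 305])]
side gate_grip [(0.6, [235, 208, 256, 231]), (0.17, [320, 170, 349, 213])]
side cup [(0.88, [364, 220, 407, 252]), (0.87, [260, 196, 290, 222]), (0.61, [249, 217, 284, 255])]
side flask [(0.95, [321, 173, 346, 211])]
side white_jar [(0.77, [183, 292, 212, 337])]
black centroid [193.59340659 234.24175824] 91
black centroid [192.62650602 234.39759036] 83
[(np.float64(229.5), np.float64(0.002), np.float64(0.0)), (np.float64(229.5), np.float64(0.006), np.float64(0.002)), (np.float64(232.6875), np.float64(-0.01), np.float64(0.0)), (np.float64(242.25), np.float64(0.002), np.float64(0.002)), (np.float64(245.4375), np.float64(0.004), np.float64(0.002))]
```

```bash
python3 - <<'E'
from h import *
t=cv2.imread('pics/t10.png',0);a=cv2.imread('pics/top0.png',0);m=cv2.imread('pics/t9.png',0)
for n,(u,v) in {'near':(239,164),'mid':(244,149),'far':(247,131)}.items():
    print(n,[i[v-4:v+5:2,u-5:u+6:2].tolist() for i in (a,m,t)])
r.capture('top')
E
```

```text
near [[[69, 46, 41, 36, 41, 40], [49, 83, 134, 138, 116, 23], [28, 124, 154, 165, 145, 54], [33, 119, 150, 164, 144, 92], [88, 66, 115, 125, 103, 120]], [[77, 50, 49, 82, 44, 40], [53, 104, 149, 160, 148, 38], [42, 132, 164, 216, 162, 111], [47, 112, 154, 162, 149, 98], [97, 71, 101, 117, 88, 132]], [[74, 51, 44, 45, 45, 40], [52, 52, 66, 72, 52, 27], [40, 116, 149, 153, 125, 68], [40, 135, 176, 197, 147, 111], [76, 117, 145, 155, 129, 128]]]
mid [[[47, 49, 40, 43, 40, 61], [49, 72, 127, 140, 132, 113], [48, 98, 148, 187, 149, 108], [78, 89, 135, 157, 84, 92], [173, 173, 174, 170, 131, 88]], [[53, 54, 47, 46, 45, 66], [55, 55, 31, 169, 141, 128], [54, 53, 51, 160, 150, 130], [88, 49, 109, 153, 149, 106], [187, 188, 190, 187, 182, 94]], [[50, 44, 51, 37, 41, 63], [48, 179, 239, 250, 153, 122], [42, 223, 223, 231, 161, 127], [72, 229, 226, 176, 163, 100], [178, 172, 171, 178, 182, 91]]]
far [[[69, 43, 55, 114, 58, 37], [50, 99, 141, 156, 147, 50], [42, 100, 144, 195, 159, 66], [43, 68, 124, 141, 141, 139], [175, 182, 151, 112, 76, 125]], [[75, 53, 49, 49, 50, 45], [56, 57, 51, 50, 50, 31], [48, 55, 62, 38, 39, 30], [47, 43, 51, 33, 36, 157], [189, 201, 157, 183, 81, 139]], [[73, 50, 47, 46, 47, 43], [53, 49, 49, 37, 39, 26], [45, 31, 243, 242, 202, 110], [43, 59, 229, 226, 181, 186], [179, 177, 183, 219, 163, 143]]]
```

The near pocket still shows its ball, and the bright gate floor is back under the two empty pockets. The arm is clear of everything, so I'll hand in.

```bash
python3 -c "
from plant import r
print(r.get_state()['time_s']);print(r.close_job())"
```

```text
22.3667
the job is handed in; nothing more can be done
None
```

I stood the steel cup upright under the spout and let go of it. I then pulled the gate to 67 mm past its stop, waited for the balls, pushed it shut, moved the arm clear and handed the job in at 22.4 s. `close_job` gave no verdict.

**Last checks that agreed**
- **Far and middle pockets:** with the gate open, the top view showed both empty, the chute clear and balls in the cup. I could not count all four individually.
- **Near pocket:** its upper ball was still visible after shutting. The lower one cannot be seen from above.
- **Gate:** it reached the same hard-stop position as before the pull, with about 11 N against it. The white gate floor was visible again under both empty pockets.
- **Cup:** a fit of its rim in the top view put it within about 4 mm of the spot I aimed for. A second estimate of the spout, from the wrist camera, was about 4 mm from my first.
- **Bystanders:** after the job, the flask, white jar, reagent bottle and spatula were where they started, within a few pixels.

**What failed or disagreed**
- **First grasp:** it closed on nothing. The real fingertips are about 38 mm above the reported TCP (tool tip position), confirmed with the wrist and side cameras, and I corrected for that.
- **First move call:** it was refused because the rows lacked some of their values.
- **Jar lid:** the network did not report it in the final top picture. Nothing came near it, and the wrist view before I gripped the gate showed it lying on the bench.

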